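# Shift the bottle roller into third gear

### The arm

A 7-joint arm with a two-finger parallel gripper is mounted at the origin on the work surface. World frame = base frame: x ahead of the robot, y to its left, z up, the work surface at z = 0. Lengths are in m, angles in rad, forces in N, time in s.
With the tool pointing down it reaches from about 0.425 to 0.875 m from the base axis. Payload 8.4 kg.
Tool frame: the origin (TCP) lies on the mounting face of the last link; the fingertips stand 182 mm ahead of it and the grasp point (between the pads) lies 164 mm ahead of it; z points along the fingers, y is the direction in which the jaws open and shut (so a half turn about z gives the same grasp; the last joint's range is limited). The gripper opens to 87 mm and grips with 3 to 60 N. Pads are 19 mm wide; open, the fingers measure 117 mm over their backs; the gripper's body (75 mm by 190 mm) begins 51 mm behind the grasp point.
Start: joints at [-1.283, 0.333, 0.04, 1.465, -0.013, 1.343, -0.059], TCP at [0.245, 0.602, 0.405] pointing down, gripper open.
Joint ranges: [-2.58, 2.58], [-0.38, 2.09], [-1.3, 1.39], [0.25, 2.4], [-1.5, 4.64], [0.08, 2.09], [-2.65, 2.65]. Speed limits (rad/s): [2.22, 2.22, 2.79, 2.79, 3.14, 3.14, 3.14].

### API

Orientations are given as a unit quaternion [x, y, z, w].
In Python, from station import status, get_image, camera_params, ticket gives the robot as it stands.
- The arm moves only by the tool jog_arm, never from a script. Its argument "commands" is text: rows parted by semicolons, each of 7 numbers parted by spaces: the shift along the tool's x, y, z in mm, then the turn, a rotation vector about the tool's x, y, z in degrees, then the finger opening in mm, from 0 to 87. A call has exactly 10 rows; each row shifts and turns the pose as measured when the row begins, along the tool's axes as they then stand; what a row does not reach is not made up. A row lasts 1/10 s, in which the tool goes at most 50 mm and 8.59 degrees, less where a joint would pass 70% of its speed; a pose out of reach is approached as far as the arm can. A call is refused whole if a number of a shift passes 50 or a number of a turn 8.59, either way. A call with a gripper value outside its range is refused whole. The fingers move at their own pace and stop on an object; "grip_force" is the grip in N (left out, the last holds). Time passes only in rows, so rows that do not move let the fingers close, or fill a call up. It gives the time, the measured TCP pose, the force and the opening at its end, in the units of the state.
- status.read_state(): the state, without advancing time (a new reading comes with each control period).
- get_image(name): name is "side" or "top"; returns (picture, depth): 480x640x3 uint8, red, green, blue; 480x640 float32, m along the optical axis (not along the pixel's ray), 0 where there is no reading.
- camera_params(name): a dict with "K" (3x3 intrinsics, pixels), "R" (3x3) and "t" (3): a world point X has camera coordinates R X + t. Camera axes: x right, y down, z forward; pixel columns grow to the right and rows downward; lengths in m; the calibration is good to about 2 mm. A picture is of the moment at which its call begins. camera_params takes no time and is no camera call.
- ticket.close_job(): hands the job in, once; it reports no verdict.
The state is a dict: "time": time; "qpos": joint angles; "joint_vel": joint speeds; "effort": joint torques, N m; "ee_pos": TCP position; "ee_rot": TCP orientation; "wrist_force": force on the tool from outside, world axes, zero at the start; "torque": the same for the moment, N m; "width": opening from 0.0 (shut) to 1.0 (fully open).
Only numpy, scipy, OpenCV 4.12 (cv2) and the standard library are available. Lean on these libraries where they do the work, as an engineer would, in place of code of your own. Each camera call takes 0.05 s, during which the arm holds its last target. There are 200 camera calls.

### The job

Put the bottle roller into third gear: with your fingertips, push its gear lever along the left-hand lane to the cross channel of the H-shaped gate, across to the right-hand lane, then forward, away from the robot, fully home into the third slot (the one by the three raised dots). Only push the lever and never take it between the fingers; do not lift or shift any of the bottles and other loose things around. Finish with the lever left in third and the hand clear.

Things in the scene. Friction and masses are not known exactly. Their poses are not given: they have to be found in the camera images.
- gate (a point): Middle of the H gate's cross channel, on the steel top plate (110 mm above the table); turned up to 0.25 rad either way. x forward along the lanes (away from the robot), y left along the channel, z up. Lanes are centred 17.5 mm left and right of it, 18 wide, 80 long; the 19 mm wide channel is the only way across, for steel tongues fill the rest between the lanes.
- slot3 (a point): Forward end of the right-hand lane, the third slot, on the plate's top: 40 mm forward and 17.5 mm right of point gate, by three raised black dots. The other slot ends: one dot forward left, two dots back left, four dots back right.
- machine: Bottle roller, fixed; origin on the table 110 mm below point gate, same axes. Grey gearbox 150 (x) by 170 (y) by 110 mm high, centred on the origin; from 90 to 290 mm forward of it the roller bed, 320 wide, with an amber bottle lying on it, top 155 mm above the table.
- knob (a point): Centre of the black ball knob (diameter 36 mm) on the steel lever (stem diameter 11). The lever pivots both ways about a point 90 mm straight below point gate; knob centre 170 mm from it: 190 mm above the table upright, about 178 at a slot end. It stands about 34 mm left or right of point gate in a lane, and 53 forward or back at a slot end. z up along the lever.
- cross (a joint): Sideways lean of the lever, rad: -0.2 in the left lane (where it starts), +0.2 in the right lane (end stops). It changes only while the lever is in the cross channel. Stays where it is left; friction, about 1.5 N of push at the knob.
- shift (a joint): Fore-and-aft lean of the lever, rad: 0 in the cross channel, +0.32 fully forward (end stop), -0.32 fully back. The lever can cross only while this is within about 0.05 of 0. Starts anywhere along the left lane. Stays where it is left; friction, about 1.5 N of push at the knob.
- jar: Bystander, loose: amber screw jar with black cap, diameter 56, height 85, standing just left of the gearbox (sizes in mm, origin at the centre of its underside). To be left alone.
- beaker: Bystander, loose: open glass beaker, diameter 68, height 90, standing just right of the gearbox (sizes in mm, origin at the centre of its underside). To be left alone.
- reagent: Bystander, loose: amber bottle with black cap, diameter 64, height 140, left of the jar (sizes in mm, origin at the centre of its underside). To be left alone.
- wash: Bystander, loose: clear plastic bottle with white cap, diameter 68, height 160, right of the beaker (sizes in mm, origin at the centre of its underside). To be left alone.
- slides: Bystander, loose: cardboard slide box 50 x 80 x 30, on the table in front of the gearbox, left (sizes in mm, origin at the centre of its underside). To be left alone.
- pen: Bystander, loose: blue marker pen about 128 long, 13 thick, lying in front of the gearbox, right (sizes in mm, origin at the centre of its underside). To be left alone.
- cap: Bystander, loose: loose black screw cap, diameter 30, height 14, in front of the gearbox, middle (sizes in mm, origin at the centre of its underside). To be left alone.

How it is judged:
By the outcome, as a careful person would: the job done as asked, in the order asked, and still so for the second after the job is handed in, with the robot touching nothing.
It also fails if it takes over 67 s, if anything falls off the work surface, if the arm or the gripper's body presses on something with over 40 N, if the wrist force passes 120 N, or if a joint passes its speed limit or range.

## Working session

There is one attempt and no reset: what is moved stays moved. The work goes in short steps, Python scripts to look and compute and a tool call to move; the robot and the scene stay as the last step left them, time stands still between calls to the robot, and variables do not carry over. Pictures are saved under pics/ and viewed, about 8 in all and at most 12, crops included, and the job is handed in when it is done.

Besides the shell and the picture viewer there is one more tool, called as name(argument=value, ...), one argument or row to a line, values as JSON. jog_arm: Moves the arm, as the interface text tells. Its arguments: {"type":"object","properties":{"commands":{"type":"string"},"grip_force":{"type":"number"}},"required":["commands"]}

```bash
mkdir -p pics; cat > h.py <<'E'
import numpy as np, cv2
from station import status,get_image,camera_params,ticket
def save(n,f):
    im,d=get_image(n); cv2.imwrite(f'pics/{f}.png',im[:,:,::-1]); np.save(f'pics/{f}.npy',d); return im,d
def ray(n,u,v):
    c=camera_params(n); R,t,K=map(np.array,(c['R'],c['t'],c['K']))
    return -R.T@t, R.T@np.linalg.inv(K)@[u,v,1.]
def onz(n,u,v,z):
    o,d=ray(n,u,v); return o+d*(z-o[2])/d[2]
def dep(n,u,v,D):
    o,d=ray(n,u,v); return o+d*D[v,u]
def proj(n,X):
    c=camera_params(n); p=np.array(c['K'])@(np.array(c['R'])@X+np.array(c['t'])); return p[:2]/p[2]
E
python3 - <<'E'
from h import *
save('top','t0');save('side','s0')
s=status.read_state();print(s)
for n in('top','side'):print(n,ray(n,320,240))
E
```

```text
{'time': 0.1, 'qpos': array([-1.28322524,  0.3338413 ,  0.03985897,  1.46616658, -0.0133986 ,
        1.34331175, -0.0584886 ]), 'joint_vel': array([-0.00223665, -0.00037852,  0.00175828, -0.00280426, -0.00046595,
        0.00059385,  0.00077191]), 'effort': array([ 3.93889248e-03, -6.57811260e+01,  1.34001452e+00, -4.04703605e+01,
       -5.96810225e-02,  4.13048454e-02,  9.77917557e-05]), 'ee_pos': array([0.24512093, 0.60184033, 0.4039551 ]), 'ee_rot': array([ 1.92177533e-01,  9.81359904e-01, -7.24547215e-04, -9.39261278e-05]), 'wrist_force': array([-0.76830142, -0.21599597, -0.34290535]), 'torque': array([-0.0190764 , -0.00683789,  0.03663533]), 'width': 0.9977702465815911}
top (array([0.4388705 , 0.043789  , 0.89437452]), array([ 0.15371421, -0.01068981, -0.98811108]))
side (array([ 0.10830619, -0.51447063,  0.59382131]), array([ 0.51977847,  0.64661037, -0.55834956]))
```

View pics/t0.png

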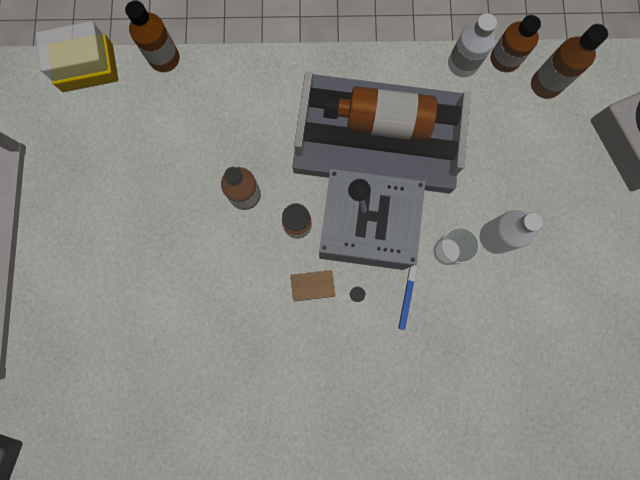

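View pics/s0.png

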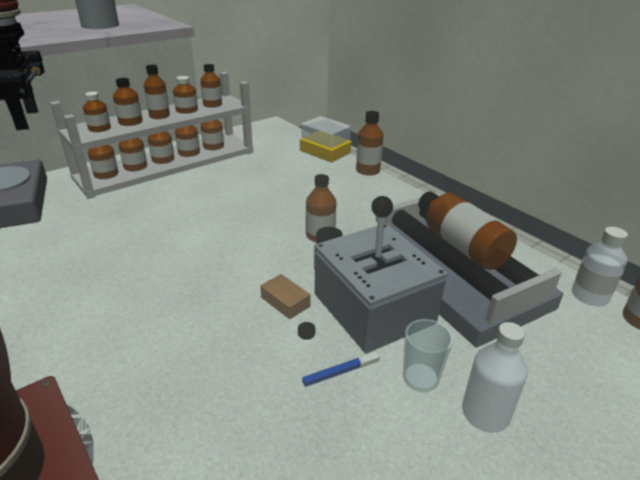

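The top view shows the knob at about (359,189), at the forward end of the left lane. The gate centre is near (372,216) and is slightly turned. I'll measure it.

```bash
python3 - <<'E'
from h import *
im=cv2.imread('pics/t0.png');g=cv2.cvtColor(im,6)
c=im[160:275,310:435];cv2.imwrite('pics/c0.png',cv2.resize(c,None,fx=5,fy=5,interpolation=cv2.INTER_CUBIC))
m=(g<62).astype('uint8')
n,l,st,ce=cv2.connectedComponentsWithStats(m[160:275,310:435])
for i in range(1,n):
    if st[i,4]>3:
        p=ce[i]+[310,160];print(st[i]+[310,160,0,0,0],p.round(1),onz('top',*p,.11).round(4))
D=np.load('pics/t0.npy')
print('knob',dep('top',359,188,D),onz('top',359.3,189,.178))
E
```

```text
[310 171  19   6  80] [319.1 173.5] [0.6804 0.0351 0.11  ]
[332 172   4   4  11] [333.5 173.4] [0.6802 0.0097 0.11  ]
[ 348  179   42   61 1217] [368.9 208.9] [ 0.615  -0.0512  0.11  ]
[419 183   3   4   9] [420.1 184.7] [ 0.6575 -0.143   0.11  ]
[388 185   3   3   8] [388.9 186.1] [ 0.6556 -0.0877  0.11  ]
[394 186   3   3   8] [395.1 187.1] [ 0.6536 -0.0987  0.11  ]
[401 187   3   3   8] [401.9 188.1] [ 0.6517 -0.1105  0.11  ]
[425 186  10   5  43] [429.5 188. ] [ 0.6513 -0.1594  0.11  ]
[345 243   3   3   6] [345.8 243.8] [ 0.5536 -0.0093  0.11  ]
[351 244   3   3   7] [352.3 245. ] [ 0.5514 -0.0204  0.11  ]
[323 247   3   2   5] [323.8 247.4] [0.5479 0.0289 0.11  ]
[377 247   3   3   7] [378.3 248. ] [ 0.5456 -0.0652  0.11  ]
[384 248   3   3   7] [385.  249.3] [ 0.5432 -0.0768  0.11  ]
[390 249   3   3   7] [391.3 250. ] [ 0.5418 -0.0876  0.11  ]
[397 250   3   3   8] [398.1 250.9] [ 0.5401 -0.0993  0.11  ]
[320 253  92  16 462] [363.4 260.9] [ 0.5235 -0.0388  0.11  ]
[411 259   3   2   6] [412.  259.5] [ 0.5248 -0.1226  0.11  ]
knob [ 0.6277473  -0.02564536  0.20212374] [ 0.63266228 -0.02850222  0.178     ]
```

View pics/c0.png

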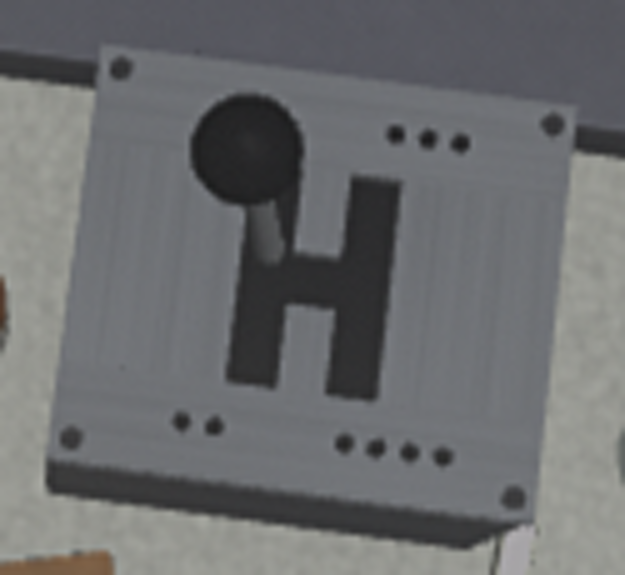

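jog_arm(
  commands="0 0 0 0 0 -6.85 0;0 0 0 0 0 -6.85 0;-33 -36 0 0 0 0 0;-33 -36 0 0 0 0 0;-33 -36 0 0 0 0 0;-33 -36 0 0 0 0 0;-33 -36 0 0 0 0 0;-33 -36 0 0 0 0 0;-33 -36 0 0 0 0 0;-33 -36 0 0 0 0 0",
)

```text
time: 1.1
ee_pos: [0.4672, 0.2776, 0.3988]
ee_rot: [0.061, 0.998, -0.003, -0.003]
wrist_force: [0.3, 0.5, 0.1]
width: 0.173
```

```bash
cat >> h.py <<'E'
from scipy.spatial.transform import Rotation as Ro
G=np.array([.6026,-.0568]);Y=-.149
F=np.array([np.cos(Y),np.sin(Y)]);L=np.array([-F[1],F[0]])
def where():
    s=status.read_state();p=s['ee_pos'];R=Ro.from_quat(s['ee_rot']).as_matrix()
    d=p[:2]-G
    print('t',round(s['time'],2),'tip gate mm f,l',(1000*np.array([F@d,L@d])).round(1),'tip z',round(1000*(p[2]-.182),1))
    # rotation needed (tool frame) to x=-F,y=L,z=down
    T=np.c_[np.r_[-F,0],np.r_[L,0],[0,0,-1.]]
    print('turn deg',np.degrees(Ro.from_matrix(R.T@T).as_rotvec()).round(2),'force',s['wrist_force'].round(1),'w',round(s['width'],3),'q',s['qpos'].round(2))
E
python3 -c "from h import *;where()"
```

```text
t 1.1 tip gate mm f,l [-183.5  310.6] tip z 216.8
turn deg [-0.36 -0.36  1.5 ] force [0.3 0.5 0.1] w 0.173 q [-0.83  0.12  0.24  1.74 -0.03  1.29  0.86]
```

jog_arm(
  commands="-32 -35 -2 0 0 1.5 0;-32 -35 -2 0 0 0 0;-32 -35 -2 0 0 0 0;-32 -35 -2 0 0 0 0;-32 -35 -2 0 0 0 0;-32 -35 -2 0 0 0 0;-32 -35 -2 0 0 0 0;-29 -32 -2 0 0 0 0;0 0 0 0 0 0 0;0 0 0 0 0 0 0",
)

```text
time: 2.1
ee_pos: [0.6843, -0.0557, 0.4118]
ee_rot: [0.079, 0.997, -0.006, -0.005]
wrist_force: [-0.2, 0.7, -0.3]
width: 0.002
```

```bash
python3 -c "
from h import *
where();im,d=save('side','s1');cv2.imwrite('pics/s1c.png',cv2.resize(cv2.imread('pics/s1.png')[120:380,230:570],None,fx=2,fy=2))"
```

```text
t 2.1 tip gate mm f,l [80.6 13.2] tip z 229.8
turn deg [-0.68 -0.56 -0.51] force [-0.2  0.7 -0.3] w 0.002 q [-0.32  0.44  0.48  1.37 -0.19  1.4   1.56]
```

View pics/s1c.png

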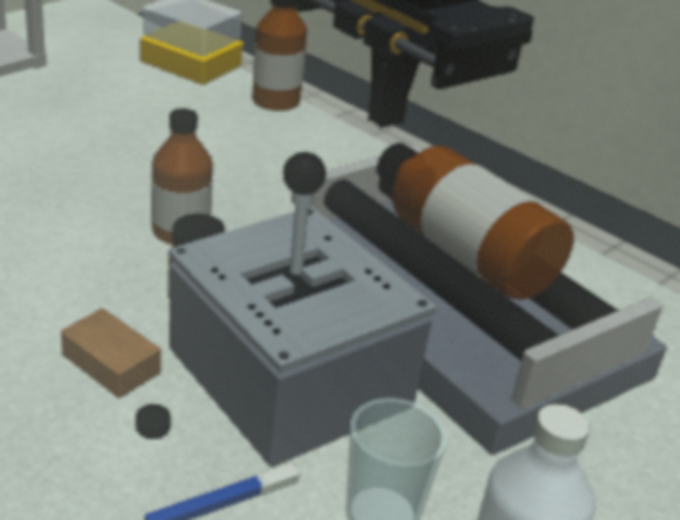

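Side view: closed fingertips hang at crop (388,120), beyond and above the knob at (303,172), and nothing in the scene has moved. I'll line up and descend in front of the knob.

jog_arm(
  commands="5 10 0 -0.6 -0.5 -0.5 0;5 10 5 0 0 0 0;0 0 12 0 0 0 0;0 0 12 0 0 0 0;0 0 12 0 0 0 0;0 0 10 0 0 0 0;0 0 6 0 0 0 0;0 0 0 0 0 0 0;0 0 0 0 0 0 0;0 0 0 0 0 0 0",
)

```text
time: 3.15
ee_pos: [0.6747, -0.0271, 0.3483]
ee_rot: [0.071, 0.997, 0.001, -0.002]
wrist_force: [0.1, 1.0, -0.6]
width: 0.006
```

```bash
python3 -c "
from h import *
where()"
```

```text
t 3.15 tip gate mm f,l [66.9 40.1] tip z 166.3
turn deg [ 0.06 -0.19  0.43] force [ 0.1  1.  -0.6] w 0.006 q [-0.36  0.44  0.45  1.49 -0.2   1.26  1.55]
```

jog_arm(
  commands="4 -3 -2 0 0 0.4 0;4 -3 -1 0 0 0 0;5 0 0 0 0 0 0;5 0 0 0 0 0 0;5 0 0 0 0 0 0;5 0 0 0 0 0 0;5 0 0 0 0 0 0;3 0 0 0 0 0 0;0 0 0 0 0 0 0;0 0 0 0 0 0 0",
)

```text
time: 4.15
ee_pos: [0.6358, -0.0282, 0.355]
ee_rot: [0.075, 0.997, 0.001, 0.002]
wrist_force: [1.8, 0.6, 1.0]
width: 0.009
```

```bash
python3 -c "
from h import *
where();im,d=save('side','s2');cv2.imwrite('pics/s2c.png',cv2.resize(cv2.imread('pics/s2.png')[150:310,300:460],None,fx=3.5,fy=3.5,interpolation=2))"
```

```text
t 4.15 tip gate mm f,l [28.6 33.2] tip z 173.0
turn deg [ 0.16  0.21 -0.02] force [1.8 0.6 1. ] w 0.009 q [-0.39  0.35  0.46  1.59 -0.17  1.24  1.53]
```

View pics/s2c.png

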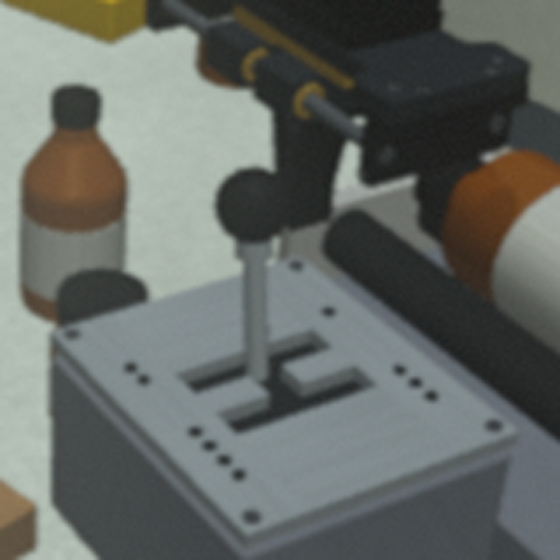

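```bash
python3 -c "
from h import *
for a in(-.05,0,.05):
  for c in (-.2,):
    f=.17*np.sin(a);l=.17*np.sin(.2)*np.cos(a);z=.02+.17*np.cos(a)*np.cos(.2)
    X=np.r_[G+F*f+L*l,z];print(a,proj('side',X).round(1))
p=onz('side',372.3,208.3,.187)[:2]-G;print(F@p,L@p)
for q,z in [((381.5,188),0.186)]:0
# calibration check: front/back right screws
for s in [(.0665,-.0765),(-.0665,-.0765)]:
  print(((proj('side',np.r_[G+F*s[0]+L*s[1],.11])-[300,150])*3.5).round(0))
"
```

```text
-0.05 [366.9 211.3]
0 [371.2 209.9]
0.05 [375.6 208.8]
0.004075876598503842 0.036706925148315854
[494. 429.]
[253. 520.]
```

The knob sits at f ≈ +2 mm, so it is within the cross channel, and the screw projections agree with the picture. Next I go round to its left side.

jog_arm(
  commands="-8 0 0 0 0 0 0;-12 0 0 0 0 0 0;0 14 0 0 0 0 0;0 14 0 0 0 0 0;0 14 0 0 0 0 0;0 10 0 0 0 0 0;14 0 0 0 0 0 0;14 0 0 0 0 0 0;14 0 0 0 0 0 0;0 0 0 0 0 0 0",
)

```text
time: 5.2
ee_pos: [0.6218, 0.037, 0.3521]
ee_rot: [0.071, 0.997, 0.001, -0.002]
wrist_force: [-0.0, 0.0, 0.5]
width: 0.004
```

```bash
python3 -c "
from h import *
where()"
```

```text
t 5.2 tip gate mm f,l [ 5.  95.6] tip z 170.1
turn deg [ 0.13 -0.19  0.34] force [-0.   0.   0.5] w 0.004 q [-0.48  0.33  0.44  1.62 -0.15  1.23  1.42]
```

jog_arm(
  commands="4 -8 0 0 0 0.3 0;0 -10 0 0 0 0 0;0 -8 0 0 0 0 0;0 -6 0 0 0 0 0;0 -6 0 0 0 0 0;0 -7 0 0 0 0 0;0 -7 0 0 0 0 0;0 -7 0 0 0 0 0;0 -7 0 0 0 0 0;0 0 0 0 0 0 0",
)

```text
time: 6.2
ee_pos: [0.6089, -0.0328, 0.3533]
ee_rot: [0.074, 0.997, 0.002, 0.0]
wrist_force: [-0.5, 0.5, 1.2]
width: 0.007
```

```bash
python3 -c "
from h import *
where()"
```

```text
t 6.2 tip gate mm f,l [ 2.6 24.6] tip z 171.3
turn deg [ 0.23 -0.01  0.03] force [-0.5  0.5  1.2] w 0.007 q [-0.4   0.3   0.47  1.66 -0.15  1.22  1.52]
```

jog_arm(
  commands="1 -5 0 0 0 0 0;0 -5 0 0 0 0 0;0 -5 0 0 0 0 0;0 -4 0 0 0 0 0;0 -3 0 0 0 0 0;0 -2 0 0 0 0 0;0 -1 0 0 0 0 0;0 0 0 0 0 0 0;0 0 0 0 0 0 0;0 0 0 0 0 0 0",
)

```text
time: 7.2
ee_pos: [0.6038, -0.0592, 0.3525]
ee_rot: [0.074, 0.997, 0.002, -0.0]
wrist_force: [0.8, 0.8, -0.2]
width: 0.01
```

```bash
python3 -c "
from h import *
where();im,d=save('side','s3');cv2.imwrite('pics/s3c.png',cv2.resize(cv2.imread('pics/s3.png')[150:310,300:460],None,fx=3.5,fy=3.5,interpolation=2))"
```

```text
t 7.2 tip gate mm f,l [ 1.5 -2.2] tip z 170.5
turn deg [ 0.2  -0.04  0.06] force [ 0.8  0.8 -0.2] w 0.01 q [-0.37  0.3   0.49  1.66 -0.15  1.22  1.57]
```

View pics/s3c.png

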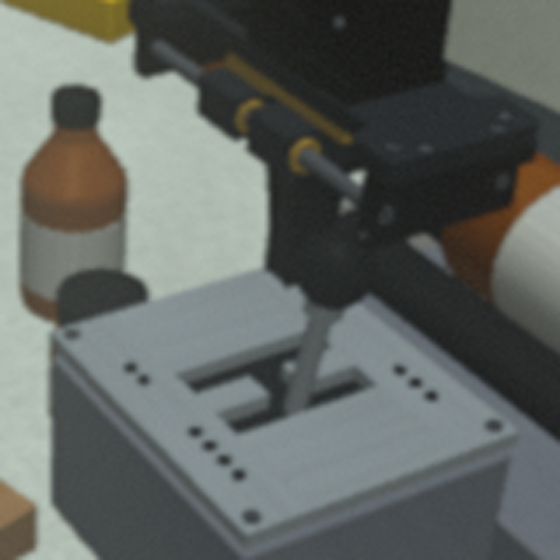

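The stem (crop 300,395) is now in the right-hand lane. I'll press a little further to confirm the stop.

jog_arm(
  commands="0 -2 0 0 0 0 0;0 -2 0 0 0 0 0;0 -2 0 0 0 0 0;0 0 0 0 0 0 0;0 0 0 0 0 0 0;0 0 0 0 0 0 0;0 0 0 0 0 0 0;0 0 0 0 0 0 0;0 0 0 0 0 0 0;0 0 0 0 0 0 0",
)

```text
time: 8.25
ee_pos: [0.6029, -0.0645, 0.3521]
ee_rot: [0.073, 0.997, 0.002, -0.0]
wrist_force: [1.6, 1.3, -0.7]
width: 0.002
```

```bash
python3 -c "
from h import *
where()"
```

```text
t 8.25 tip gate mm f,l [ 1.5 -7.6] tip z 170.1
turn deg [ 0.25 -0.07  0.14] force [ 1.6  1.3 -0.7] w 0.002 q [-0.36  0.3   0.49  1.67 -0.15  1.22  1.58]
```

jog_arm(
  commands="0 -2 0 0 0 0 0;0 -2 0 0 0 0 0;0 -1 0 0 0 0 0;0 0 0 0 0 0 0;0 0 0 0 0 0 0;0 0 0 0 0 0 0;0 0 0 0 0 0 0;0 0 0 0 0 0 0;0 0 0 0 0 0 0;0 0 0 0 0 0 0",
)

```text
time: 9.25
ee_pos: [0.6026, -0.0665, 0.3521]
ee_rot: [0.071, 0.997, 0.005, -0.0]
wrist_force: [0.9, 5.0, -0.3]
width: 0.0
```

```bash
python3 -c "
from h import *
where();im,d=save('top','t4');cv2.imwrite('pics/t4c.png',cv2.resize(cv2.imread('pics/t4.png')[150:290,300:440],None,fx=4,fy=4,interpolation=2))"
```

```text
t 9.25 tip gate mm f,l [ 1.5 -9.6] tip z 170.1
turn deg [ 0.55 -0.08  0.35] force [ 0.9  5.  -0.3] w 0.0 q [-0.36  0.3   0.49  1.67 -0.16  1.22  1.59]
```

View pics/t4c.png

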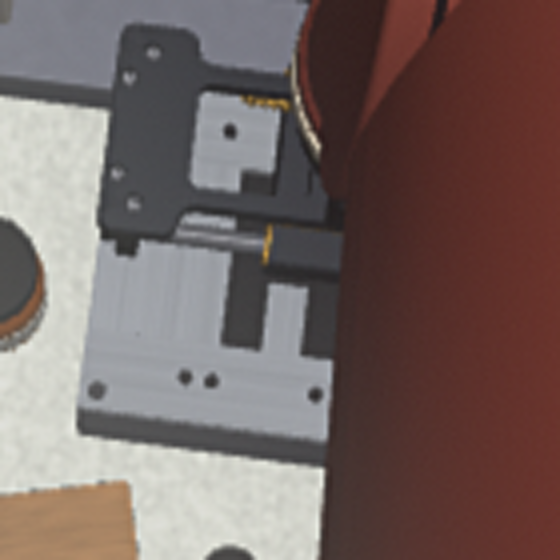

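Force rose to 5 N at the sideways stop. Only the gripper shows in the top view; the left lane is empty. Next I go round behind the knob.

jog_arm(
  commands="0 6 0 0 0 0 0;0 14 0 0 0 0 0;14 0 0 0 0 0 0;14 0 0 0 0 0 0;14 0 0 0 0 0 0;4 -10 0 0 0 0 0;0 -14 0 0 0 0 0;0 -14 0 0 0 0 0;0 -6 0 0 0 0 0;0 0 0 0 0 0 0",
)

```text
time: 10.3
ee_pos: [0.5527, -0.0865, 0.3518]
ee_rot: [0.073, 0.997, 0.002, -0.001]
wrist_force: [0.8, 0.3, -0.1]
width: 0.004
```

```bash
python3 -c "
from h import *
where()"
```

```text
t 10.3 tip gate mm f,l [-44.9 -36.7] tip z 169.8
turn deg [ 0.17 -0.1   0.17] force [ 0.8  0.3 -0.1] w 0.004 q [-0.37  0.19  0.51  1.78 -0.1   1.19  1.59]
```

jog_arm(
  commands="-6 1 0 0 0 0 0;-6 1 0 0 0 0 0;-6 0 0 0 0 0 0;-7 0 0 0 0 0 0;-7 0 1 0 0 0 0;-7 0 1 0 0 0 0;-7 0 1 0 0 0 0;-7 0 1 0 0 0 0;-5 0 0 0 0 0 0;0 0 0 0 0 0 0",
)

```text
time: 11.3
ee_pos: [0.6167, -0.0919, 0.346]
ee_rot: [0.072, 0.997, 0.002, -0.002]
wrist_force: [-0.3, 0.6, 0.4]
width: 0.003
```

```bash
python3 -c "
from h import *
where()"
```

```text
t 11.3 tip gate mm f,l [ 19.2 -32.6] tip z 164.0
turn deg [ 0.16 -0.25  0.28] force [-0.3  0.6  0.4] w 0.003 q [-0.32  0.34  0.5   1.63 -0.17  1.22  1.64]
```

jog_arm(
  commands="-3 0 0 0 0 0 0;-3 0 0 0 0 0 0;-2 0 0 0 0 0 0;-2 0 0 0 0 0 0;0 0 0 0 0 0 0;0 0 0 0 0 0 0;0 0 0 0 0 0 0;0 0 0 0 0 0 0;0 0 0 0 0 0 0;0 0 0 0 0 0 0",
)

```text
time: 12.3
ee_pos: [0.626, -0.0931, 0.345]
ee_rot: [0.072, 0.997, 0.002, -0.004]
wrist_force: [-2.6, 0.8, -1.1]
width: 0.007
```

```bash
python3 -c "
from h import *
where();im,d=save('side','s5');cv2.imwrite('pics/s5c.png',cv2.resize(cv2.imread('pics/s5.png')[150:310,300:460],None,fx=3.5,fy=3.5,interpolation=2))"
```

```text
t 12.3 tip gate mm f,l [ 28.5 -32.4] tip z 163.0
turn deg [ 0.2  -0.48  0.28] force [-2.6  0.8 -1.1] w 0.007 q [-0.31  0.36  0.5   1.6  -0.19  1.23  1.65]
```

View pics/s5c.png

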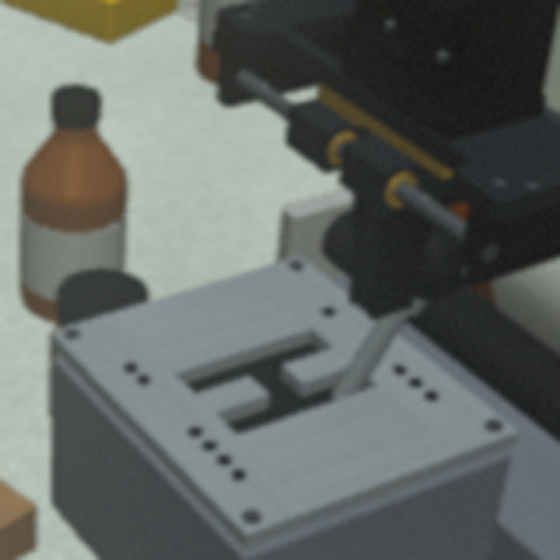

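The stem is now in the forward half of the right lane, at about crop (350,380), close to its end. I'll press on until the force shows the end stop.

jog_arm(
  commands="-2 0 0 0 0 0 0;-2 0 0 0 0 0 0;-2 0 0 0 0 0 0;-1 0 0 0 0 0 0;0 0 0 0 0 0 0;0 0 0 0 0 0 0;0 0 0 0 0 0 0;0 0 0 0 0 0 0;0 0 0 0 0 0 0;0 0 0 0 0 0 0",
)

```text
time: 13.35
ee_pos: [0.6312, -0.094, 0.3441]
ee_rot: [0.072, 0.997, 0.003, -0.01]
wrist_force: [-4.7, 1.2, 1.1]
width: 0.007
```

```bash
python3 -c "
from h import *
where()"
```

```text
t 13.35 tip gate mm f,l [ 33.9 -32.6] tip z 162.1
turn deg [ 0.23 -1.15  0.28] force [-4.7  1.2  1.1] w 0.007 q [-0.31  0.38  0.5   1.58 -0.19  1.25  1.65]
```

jog_arm(
  commands="-3 0 0 0 0 0 0;-3 0 0 0 0 0 0;-3 0 0 0 0 0 0;-2 0 0 0 0 0 0;0 0 0 0 0 0 0;0 0 0 0 0 0 0;0 0 0 0 0 0 0;0 0 0 0 0 0 0;0 0 0 0 0 0 0;0 0 0 0 0 0 0",
)

```text
time: 14.35
ee_pos: [0.6377, -0.0954, 0.3433]
ee_rot: [0.072, 0.997, 0.005, -0.021]
wrist_force: [-6.9, 2.0, 2.7]
width: 0.005
```

```bash
python3 -c "
from h import *
where()"
```

```text
t 14.35 tip gate mm f,l [ 40.5 -33. ] tip z 161.3
turn deg [ 0.34 -2.44  0.26] force [-6.9  2.   2.7] w 0.005 q [-0.3   0.4   0.5   1.56 -0.2   1.28  1.66]
```

Force reached 7 N and the wrist is yielding, so it is against the stop. I'll back off and check.

jog_arm(
  commands="10 0 0 0 -1.2 0 0;14 0 0 0 -1.2 0 0;20 0 -5 0 0 0 0;20 0 -20 0 0 0 0;15 0 -30 0 0 0 0;20 10 -30 0 0 0 0;20 30 -20 0 0 0 0;20 40 0 0 0 0 0;20 40 0 0 0 0 0;10 30 0 0 0 0 0",
)

```text
time: 15.35
ee_pos: [0.4924, 0.0747, 0.459]
ee_rot: [0.079, 0.997, 0.003, 0.013]
wrist_force: [-0.1, -0.7, -0.0]
width: 0.007
```

jog_arm(
  commands="0 45 0 0 0 0 0;0 45 0 0 0 0 0;0 45 0 0 0 0 0;0 45 0 0 0 0 0;0 0 0 0 0 0 0;0 0 0 0 0 0 0;0 0 0 0 0 0 0;0 0 0 0 0 0 0;0 0 0 0 0 0 0;0 0 0 0 0 0 0",
)

```text
time: 16.35
ee_pos: [0.5234, 0.2615, 0.4678]
ee_rot: [0.079, 0.997, 0.01, 0.022]
wrist_force: [-1.1, 0.4, 0.1]
width: 0.006
```

```bash
python3 -c "
from h import *
where();im,d=save('top','t6');save('side','s6')
a=cv2.imread('pics/t6.png');b=cv2.imread('pics/s6.png')
cv2.imwrite('pics/c6.png',np.vstack([cv2.resize(a[150:300,280:480],(400,300),interpolation=2),cv2.resize(b[180:330,260:460],(400,300),interpolation=2)]))
for s in(.25,.29,.32):
    u=np.array([np.sin(s)*np.cos(.2),-np.sin(.2)*np.cos(s)]);u=np.array([np.sin(s),-np.sin(.2)*np.cos(s)]);z=np.sqrt(1-u@u)
    X=np.r_[G+.17*(F*u[0]+L*u[1]),.02+.17*z];print(s,proj('top',X).round(1),proj('side',X).round(1))
g=cv2.cvtColor(a,6);c=cv2.HoughCircles(cv2.resize(g[160:230,360:430],None,fx=4,fy=4,interpolation=2),3,1,50,param1=100,param2=15,minRadius=35,maxRadius=60)
print(c[0][:,:2]/4+[360,160],c[0][:,2]/4)
"
```

```text
t 16.35 tip gate mm f,l [-125.6  303.1] tip z 285.8
turn deg [ 1.33  2.43 -0.56] force [-1.1  0.4  0.1] w 0.006 q [-0.74  0.15  0.23  1.56 -0.03  1.38  0.9 ]
0.25 [401.  183.9] [417.4 225.7]
0.29 [401.  180.2] [420.4 225.5]
0.32 [401.  177.6] [422.6 225.4]
[[401.625 177.375]] [11.075]
```

View pics/c6.png

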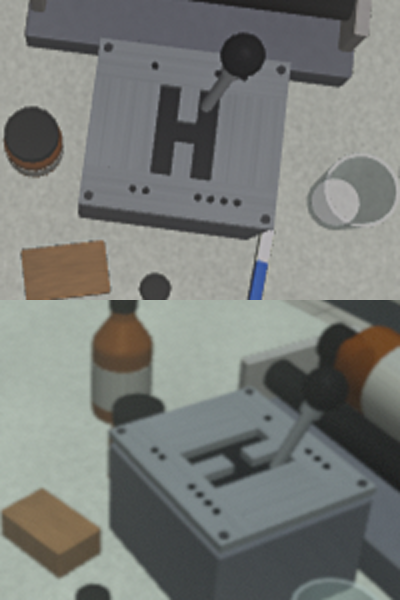

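The knob's measured centre (401.6,177.4) matches the prediction for fully home (401.0,177.6). In the side view it is at about (421.5,224.5), against (422.6,225.4). The bystanders look untouched.

```bash
python3 -c "
from h import *
print(ticket.close_job())"
```

```text
the job is handed in; nothing more can be done
None
```

The lever is in third gear and the job is handed in, at about 16.5 s of the 67 s allowed. With the fingers shut, I pushed the lever back along the left lane to the cross channel. I then pushed it across to the right-hand stop (5 N) and forward into the third slot until the force reached about 7 N. It was only pushed, never gripped.

**Lever position:** With the hand clear, the top view put the knob within 1 px of where a fully home lever (+0.32 rad) should be. The side view agreed within about 1.5 px.

**Hand:** It finished about 30 cm to the left of the gate and raised clear.

**Bystanders:** The jar, beaker, slide box, cap, pen and reagent bottle looked undisturbed wherever they showed in the last crops. The wash bottle was outside those crops and I did not measure any of them, but the fingers went nowhere near them.

**Disagreement:** The sideways and forward stops came 5–9 mm later in tool travel than I had worked out. I put this down to slimmer fingertips than I assumed and some give in the wrist. No check failed.

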